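# Dock a slide box between guide rails

## Robot

A 6-joint arm with a two-finger parallel gripper is mounted at the origin on a cart in front of the work surface, level with it; the furniture and walls round the work are solid. World frame = base frame: x ahead of the robot, y to its left, z up, the work surface at z = 0. Lengths are in mm, angles in rad, forces in N, time in s.
With the tool pointing down it reaches from about 250 to 725 mm from the base axis. Payload 4 kg.
Tool frame: the origin (TCP) lies on the mounting face of the last link; the fingertips stand 173 mm ahead of it and the grasp point (between the pads) lies 155 mm ahead of it; x points along the fingers, z is the direction in which the jaws open and shut, and the axes are right-handed (so a half turn about x gives the same grasp; the last joint's range is limited). The gripper opens to 85 mm and grips with 20 to 120 N. Pads are 22 mm wide; open, the fingers measure 114 mm over their backs; the gripper's body (76 mm by 85 mm) begins 54 mm behind the grasp point. The pads swing forward as they close: fully open they stand 13 mm farther back than shut.
Start: joints at [-1.22, 0.241, 0.005, 1.335, 0, 1.571], TCP at [171.823, -469.55, 404.706] pointing down, gripper open.
Joint ranges: [-2.72, 2.72], [-1.05, 1.87], [-1.09, 1.28], [-1.99, 2.15], [-1.42, 1.44], [-3.14, 3.14]. Speed limits (rad/s): [2.79, 2.79, 3.14, 3.14, 3.14, 3.14].

## Interface

Orientations are given as a unit quaternion [x, y, z, w].
In Python, from bench import ctrl, monitor, cams, ticket gives the robot as it stands. Calls block until the motion is done:
- ctrl.movep(position, orientation): joint-space move of the TCP to a pose.
- ctrl.move_l(position, rotation=None, feed=150, contact_N=None): straight line of the TCP; rotation=None keeps the orientation; feed is the mean speed in mm/s. With contact_N (N) it stops when the force on the tool has changed by that much, and returns True; else False.
- ctrl.move_joints(angles): joint-space move.
- ctrl.let_go() and ctrl.grab(): open the fingers fully, or close them until they stop; the grip force is fixed at half the most.
- ctrl.wait(seconds).
- ctrl.solve_ik(position, orientation): joint angles nearest the present ones, or None.
- monitor.get_state(): the state.
- cams.capture(name): name is "side" or "top"; returns a dict with "pixels" (384x512x3 uint8, red, green, blue), "K" (3x3 intrinsics, pixels), "R" (3x3) and "t" (3): a world point X has camera coordinates R X + t. Camera axes: x right, y down, z forward; pixel columns grow to the right and rows downward; lengths in mm; the calibration is good to about 2 mm. A picture is of the moment at which its call begins. There is no depth.
A pose or a line that the arm cannot do raises ctrl.MotionError and nothing moves.
- ticket.hand_in(): hands the job in, once; it reports no verdict.
The state is a dict: "clock": time; "joints": joint angles; "joint_vel": joint speeds; "joint_efforts": joint torques, N m; "position": TCP position; "tcp_rot": TCP orientation; "force": force on the tool from outside, world axes, zero at the start; "torque": the same for the moment, N m; "finger_gap": opening from 0.0 (shut) to 1.0 (fully open).
Only numpy, scipy, OpenCV 4.12 (cv2) and the standard library are available. Lean on these libraries where they do the work, as an engineer would, in place of code of your own. Each camera call takes 0.05 s, during which the arm holds its last target. There are 200 camera calls.

## Task

Push the hinged slide box, which stands a little out of line before the mouth, with the fingertips down the lane between the two low metal guide rails until it is fully home against the rubber bumpers at the end, then back away. Nothing may touch either rail, neither the box nor the gripper. Only push the box along the worktop, never lift, tip or carry it, and leave the other things where they are.

Things in the scene. Friction and masses are not known exactly. Their poses are not given: they have to be found in the camera images.
- slide_box: closed plastic slide box, loose on the worktop, 0.14 kg, lid fixed shut; 34 mm high, 100 wide along y (-50 to 50), 84 long along x: latch face x = -41 (latch to -44, look only), hinge face x = 43. Origin at the underside, z up. Starts 65 to 85 mm before the mouth, up to 30 mm off to either side, turned up to 0.22 rad; it goes in hinge face (+x) first. Slides with dry friction, stays where left
- dock: fixed lane on the bare worktop. Origin at the middle of the open mouth; +x runs down the lane (about to the robot's left), +y to the left of that, z up. 120 mm between the rails (y -60 to 60). End stop: grey bar 150 mm wide, 30 high, with two round rubber bumpers (y = -30, 30; height 17), faces at x = 120. Fully home the box origin is at x = 77, y = 0, with x axes parallel
- rail_left: aluminium guide rail on the lane's +y side, 124 mm long, 12 mm wide, 14 mm high, with two small screw feet on its outside that reach 19 mm from its middle line. Origin on the worktop at its mouth end, on its middle line (66 mm from the lane's middle); x along the lane. Must not be touched.
- rail_right: the same rail mirrored on the lane's -y side. Must not be touched.
- coverslip_box: bystander: small lidded box 32x32x22 mm, stands right of the right rail (far side). Origin under its middle.
- oil_bottle: bystander: small dark bottle 24 mm across, 58 mm high, stands right of the right rail (far side). Origin under its middle.
- bench_timer: bystander: flat timer 66x66x17 mm, lies right of the lane and the box (far side). Origin under its middle.
- white_case: bystander: small plain case 58x105x22 mm with hinged lid, graspable, lies before the centrifuge, beyond the tape roll. Origin under its middle.
- tape_dispenser: bystander: roll of tape 54 mm across, 19 mm high, lies beyond the lane's end, before the centrifuge. Origin under its middle.
Mind the look-alikes: they are no part of the job. There is more than one size of the dock; the job needs the larger.

How it is judged (in metres and radians):
At the end, for the whole second after the job is handed in: The slide box lies flat and still between the rails, its origin within 6 mm of the fully home position along the lane and within 10 mm of the lane's middle line, turned less than 0.12 rad (x of slide_box in the frame of dock between 0.071 and 0.081 m and y of slide_box in the frame of dock between -0.01 and 0.01 m and angle between the x axis of slide_box and the x axis of dock, either way round below 0.12 rad and angle between slide_box's own z axis and vertical below 0.05 rad and height (world z) of slide_box below 0.004 m and linear speed of slide_box below 0.01 m/s); the robot touches nothing.
It fails at once if something touched a guide rail (contact force between any of rail_left, rail_right and anything else above 0.3 N).
It fails at once if the slide box was lifted or tipped (height (world z) of slide_box above 0.01 m or angle between slide_box's own z axis and vertical above 0.15 rad).
It fails at once if a bystander was moved by more than 15 mm (distance of any of coverslip_box, oil_bottle, bench_timer, tape_dispenser, white_case from where it was at the start of the episode above 0.015 m).
It also fails if it takes over 61 s, if anything falls off the work surface, if the arm or the gripper's body presses on something with over 40 N, if the wrist force passes 120 N, or if a joint passes its speed limit or range.

## Working session

There is one attempt and no reset: what is moved stays moved. The work goes in short steps, each a Python script; the robot and the scene stay as the last script left them, time stands still between calls to the robot, and variables do not carry over. Pictures are saved under pics/ and viewed, about 8 in all and at most 12, crops included, and the job is handed in when it is done.

```bash
mkdir -p pics
python3 - <<'E'
from bench import ctrl, monitor, cams, ticket
import cv2, numpy as np
for n in("top","side"):
    c=cams.capture(n); cv2.imwrite(f"pics/{n}0.png",c["pixels"][:,:,::-1]); np.savez(f"pics/{n}0.npz",**c)
    print(n,c["K"],c["R"],c["t"])
print(monitor.get_state())
E
```

```text
top [[375.37355408   0.         256.43569004]
 [  0.         375.37355408 188.57838135]
 [  0.           0.           1.        ]] [[ 0.01062295 -0.99977475  0.01837414]
 [-0.98365009 -0.0137517  -0.17956447]
 [ 0.1797767  -0.01616622 -0.9835746 ]] [-322.94164778  540.81410813 1015.54548247]
side [[424.02750907   0.         252.04499675]
 [  0.         424.02750907 182.35638981]
 [  0.           0.           1.        ]] [[ 0.55801501 -0.82951517 -0.02288738]
 [-0.38011497 -0.2309918  -0.89563129]
 [ 0.73765294  0.50847554 -0.44420802]] [-572.7941497   194.54769141 1314.26493949]
{'clock': 0.1, 'joints': array([-1.22002505e+00,  2.41355973e-01,  3.88616613e-03,  1.33521848e+00,
       -1.22631221e-05,  1.57077973e+00]), 'joint_vel': array([-0.0010862 ,  0.0003156 ,  0.00437326,  0.00035281,  0.00058129,
        0.00078981]), 'joint_efforts': array([-3.48475796e-04, -3.73138189e+01,  2.53010273e+01,  1.08942468e-02,
        1.05842102e-05,  1.09624544e-06]), 'position': array([ 171.72988442, -469.33662912,  403.90290966]), 'tcp_rot': array([ 0.40546038,  0.58012745, -0.40470108,  0.57902596]), 'force': array([ 0.12082889, -0.11379616, -0.49822444]), 'torque': array([ 0.01208756, -0.02318642,  0.02834255]), 'finger_gap': 0.9997263211447961}
```

View pics/top0.png

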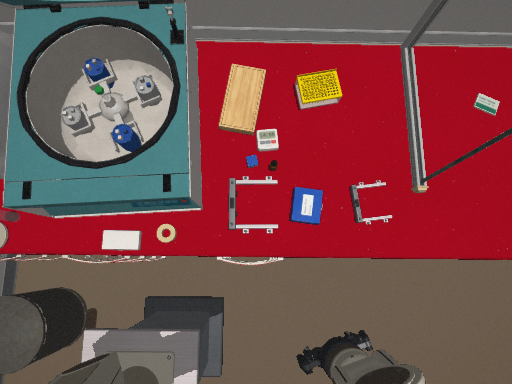

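View pics/side0.png

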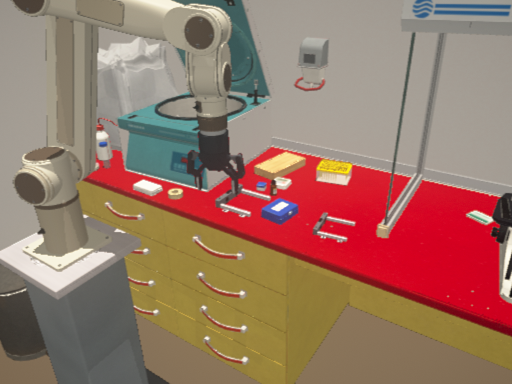

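The top view shows the larger dock (end bar at column 232, rails at rows 181 and 228, mouth near column 277) and the blue box at (307, 205). The smaller dock is at (370, 203). I'll zoom in on the larger one.

Run:
```python
import cv2
for n,(x,y,w,h) in dict(top=(220,165,110,78),side=(205,165,110,78)).items():
    i=cv2.imread(f"pics/{n}0.png")[y:y+h,x:x+w]
    cv2.imwrite(f"pics/{n}0c.png",cv2.resize(i,None,fx=7,fy=7,interpolation=cv2.INTER_CUBIC))
```

```text
(no output)
```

View pics/top0c.png

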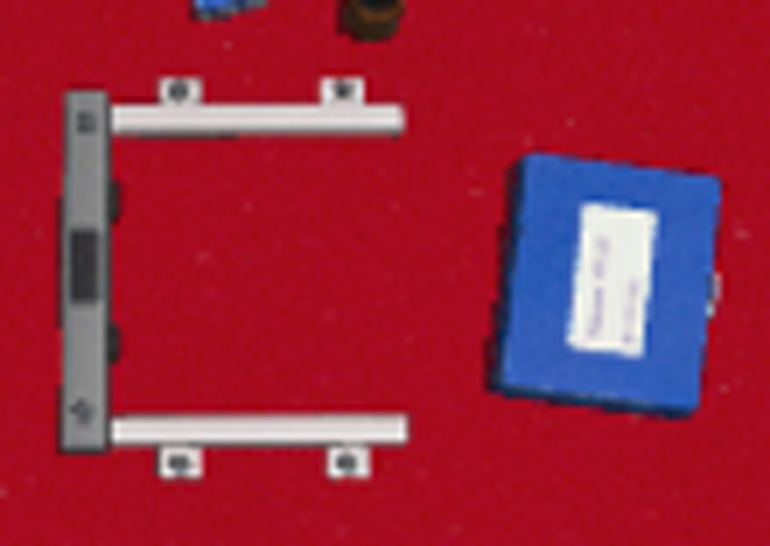

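View pics/side0c.png

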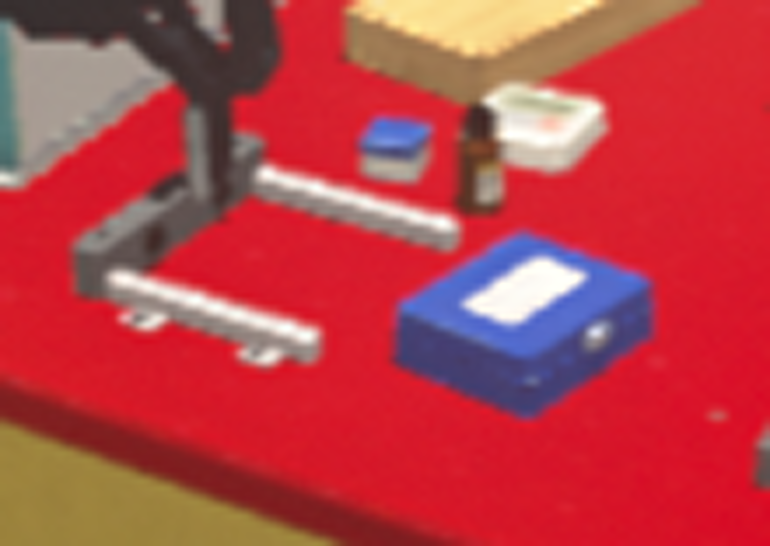

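Both crops are clear. In the top crop the box lid corners are about (525,155), (720,178), (697,405) and (498,385), and the latch faces away from the dock. The rails run at rows 118 and 429, and the rail mouth ends are at columns 403–407. Next I'll rectify and fit the poses.

```bash
cat > h.py <<'E'
import cv2, numpy as np
from scipy.optimize import least_squares
def proj(c,X):
    p=(np.atleast_2d(X)@c["R"].T+c["t"])@c["K"].T; return p[:,:2]/p[:,2:]
def back(c,uv,z):
    d=np.c_[np.atleast_2d(uv),np.ones(len(np.atleast_2d(uv)))]@np.linalg.inv(c["K"]).T@c["R"]
    C=-c["R"].T@c["t"]; return C+d*((z-C[2])/d[:,2])[:,None]
def boxtop(c,win=None):
    """box pose (x,y,yaw of hinge normal) from the bright blue lid in the top picture"""
    S=6; i=cv2.resize(c["pixels"],None,fx=S,fy=S,interpolation=cv2.INTER_CUBIC).astype(int)
    m=((i[:,:,2]>125)&(i[:,:,2]-i[:,:,0]>50)).astype(np.uint8)
    x0,y0,x1,y1=np.array(win or (225,178,335,240))*S; w=np.zeros_like(m); w[y0:y1,x0:x1]=m[y0:y1,x0:x1]
    k=max(cv2.findContours(w,cv2.RETR_EXTERNAL,cv2.CHAIN_APPROX_NONE)[0],key=cv2.contourArea)
    uv=(k[:,0,:]+.5)/S-.5
    P=back(c,uv,34)[:,:2]
    r=cv2.minAreaRect(P.astype(np.float32)); q=cv2.boxPoints(r)
    e=[q[1]-q[0],q[2]-q[1]]; s=min(e,key=np.linalg.norm)  # short side = box x
    if s[1]<0: s=-s
    return np.array(r[0]),np.arctan2(s[1],s[0]),sorted(np.linalg.norm(v) for v in e),q
E
python3 - <<'E'
from h import *
c=dict(np.load("pics/top0.npz")); s=dict(np.load("pics/side0.npz"))
f=lambda p:np.array(p)/7.+[220-.43,165-.43]
g=lambda p:np.array(p)/7.+[205-.43,165-.43]
# rail top inner/outer corners, top cam (z=14) and side cam
T=back(c,f([(403,104),(403,130),(408,415),(408,443),(112,104),(112,130),(112,415),(112,443)]),14)
print("rails top",T.round(1).tolist())
print("stop bar z30",back(c,f([(66,92),(108,92),(108,450),(62,450)]),30).round(1).tolist())
S=back(s,g([(458,228),(440,240),(321,334),(303,345)]),14); print("side mouth ends",S.round(1).tolist())
print("box",boxtop(c)); print("side box lid",back(s,g([(399,318),(522,234),(653,285),(530,360)]),34).round(1).tolist())
E
```

```text
rails top [[580.1, -378.0, 14.0], [568.9, -378.0, 14.0], [448.6, -380.1, 14.0], [437.0, -380.1, 14.0], [578.3, -254.9, 14.0], [567.1, -255.1, 14.0], [447.1, -257.6, 14.0], [435.5, -257.8, 14.0]]
stop bar z30 [[579.8, -236.3, 30.0], [580.1, -253.8, 30.0], [431.4, -256.9, 30.0], [431.2, -238.2, 30.0]]
side mouth ends [[571.8, -384.6, 14.0], [556.0, -383.5, 14.0], [445.2, -384.8, 14.0], [431.9, -383.3, 14.0]]
box (array([ 502.84429932, -462.24368286]), np.float32(1.4550582), [np.float32(82.104164), np.float32(97.96618)], array([[ 449.4482 , -497.36453],
       [ 546.759  , -508.6777 ],
       [ 556.24036, -427.12283],
       [ 458.92963, -415.80966]], dtype=float32))
side box lid [[449.2, -427.6, 34.0], [551.7, -434.7, 34.0], [540.4, -515.0, 34.0], [448.5, -500.2, 34.0]]
```

Estimated from the top camera: the dock mouth is at (508.5, −379) with lane heading ≈1.587. The box is at (−84, +7) mm in the dock frame, turned −0.13 rad, so it already heads toward the centreline. I'll push with shut fingers on a gentle arc and check partway. First I close the gripper, hover behind the latch face and find the table height by a light touch.

```bash
cat >> h.py <<'E'
from scipy.spatial.transform import Rotation as Ro
D0=np.array([508.5,-379.]); DA=1.587
def rot2(a): return np.array([[np.cos(a),-np.sin(a)],[np.sin(a),np.cos(a)]])
def w2d(p,a): return np.r_[rot2(DA).T@(np.array(p)-D0),a-DA]
def d2w(x,y,a): return D0+rot2(DA)@[x,y],a+DA
def quat(a,sgn):  # tool down, jaws along the box's y
    x=np.array([0,0,-1.]); z=sgn*np.array([-np.sin(a),np.cos(a),0]); return Ro.from_matrix(np.c_[x,np.cross(z,x),z]).as_quat()
def boxpose(c,win=None):
    p,a,s,q=boxtop(c,win); return w2d(p-1*np.array([np.cos(a),np.sin(a)]),a),s
def tcp(x,y,a,back,z,sgn):  # pose with fingertip centre 'back' mm behind the box origin at dock pose x,y,a
    p,w=d2w(x,y,a); p=p-back*np.array([np.cos(w),np.sin(w)]); return np.r_[p,z],quat(w,sgn)
E
python3 - <<'E'
from h import *
from bench import ctrl, monitor, cams
b,s=boxpose(dict(np.load("pics/top0.npz"))); print(b,s)
for sg in(1,-1):
    for bk in (41+11+18,0):
      P,q=tcp(*b,bk,250,sg); print(sg,P,ctrl.solve_ik(P,q))
sg=min((1,-1),key=lambda k:abs(ctrl.solve_ik(*tcp(*b,70,250,k))[5]-monitor.get_state()["joints"][5])); print(sg)
ctrl.grab(); print(monitor.get_state()["finger_gap"])
ctrl.movep(*tcp(*b,70,280,sg))
P,q=tcp(*b,70,215,sg); ctrl.move_l(P,q)
P[2]=165; print(ctrl.move_l(P,feed=25,contact_N=3)); st=monitor.get_state(); print(st["position"],st["force"],st["clock"])
cv2.imwrite("pics/s1.png",cv2.resize(cams.capture("side")["pixels"][130:280,180:380,::-1],None,fx=4,fy=4,interpolation=cv2.INTER_CUBIC))
E
```

```text
[-84.13242408   7.13531193  -0.1319418 ] [np.float32(82.104164), np.float32(97.96618)]
1 [ 494.64522616 -532.76867982  250.        ] [-0.82248737  0.78962069  0.49356266  1.2747383   0.         -2.27754558]
1 [ 502.72881942 -463.23699266  250.        ] [-0.74453766  0.69779054  0.31929395  1.19229974  0.         -2.19959587]
-1 [ 494.64522616 -532.76867982  250.        ] [-0.82248737  0.78962069  0.49356266  1.2747383   0.          0.86404707]
-1 [ 502.72881942 -463.23699266  250.        ] [-0.74453766  0.69779054  0.31929395  1.19229974  0.          0.94199679]
-1
0.0018438743254786468
True
[ 494.65697347 -532.7231281   173.57994329] [-0.09971773  0.84875786  4.43443696] 4.25
```

View pics/s1.png

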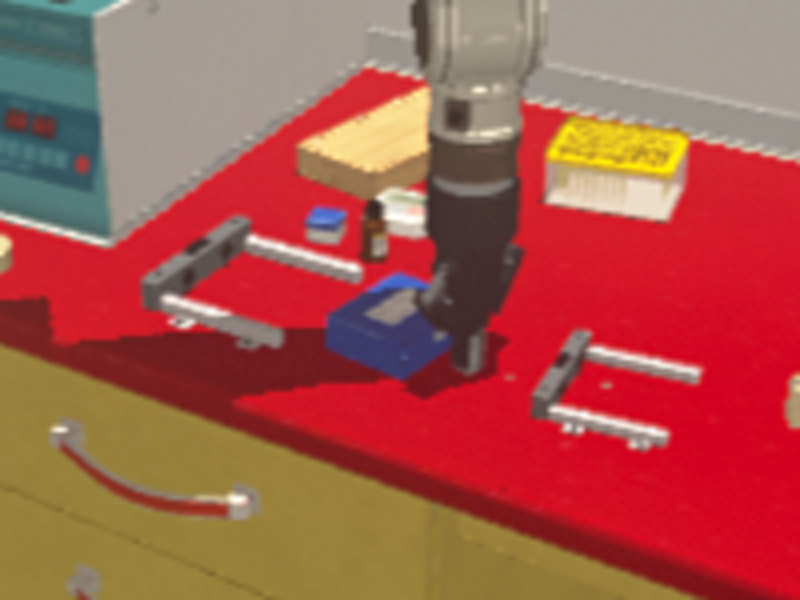

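The shut fingertips stand on the worktop at TCP z = 173.6, with the tip at crop (467,372) just behind the latch face and clear of the small dock. Now the first half of the arc, then a check.

```bash
cat >> h.py <<'E'
def arc(b,straight,turn,total,ds=6):
    """poses of the box going along its heading, then turning to the lane heading (0) over 'turn' mm"""
    x,y,a=b; out=[np.array(b)]; d=0
    while d<total:
        step=min(ds,total-d); d+=step
        a=b[2]*(1-np.clip((d-straight-step/2)/turn,0,1)); x+=step*np.cos(a); y+=step*np.sin(a)
        out.append(np.array([x,y,b[2]*(1-np.clip((d-straight)/turn,0,1))]))
    return out
E
python3 - <<'E'
from h import *
from bench import ctrl, monitor, cams
s=dict(np.load("pics/side0.npz")); print("tip proj",proj(s,[494.65,-532.7,0]),"seen",180+467/4,130+372/4)
b=np.array([-84.1,7.1,-.132]); path=arc(b,20,55,82); print(path[-1])
P,q=tcp(*b,70,186,-1); ctrl.move_l(P,q,feed=60)
P,q=tcp(*b,54,186,-1); ctrl.move_l(P,q,feed=60)
for p in path[:8]: ctrl.move_l(*tcp(*p,52,186,-1),feed=45)
print(p); st=monitor.get_state(); print(st["position"],st["force"],st["clock"])
c=cams.capture("top"); np.savez("pics/top2.npz",**c)
cv2.imwrite("pics/t2.png",cv2.resize(c["pixels"][165:243,220:330,::-1],None,fx=7,fy=7,interpolation=cv2.INTER_CUBIC))
try: print(boxpose(c))
except Exception as e: print(e)
E
```

```text
tip proj [[295.73725196 221.3703505 ]] seen 296.75 223.0
[-2.43371649  0.84893677 -0.        ]
[-42.39951261   2.14426506  -0.0792    ]
[ 503.88270853 -472.88555124  186.01665144] [ 0.13052387  0.05297771 -0.31910868] 7.3333
(array([-10.57095992, -42.80537388,  -0.78825259]), [np.float32(11.6294985), np.float32(22.919483)])
```

View pics/t2.png

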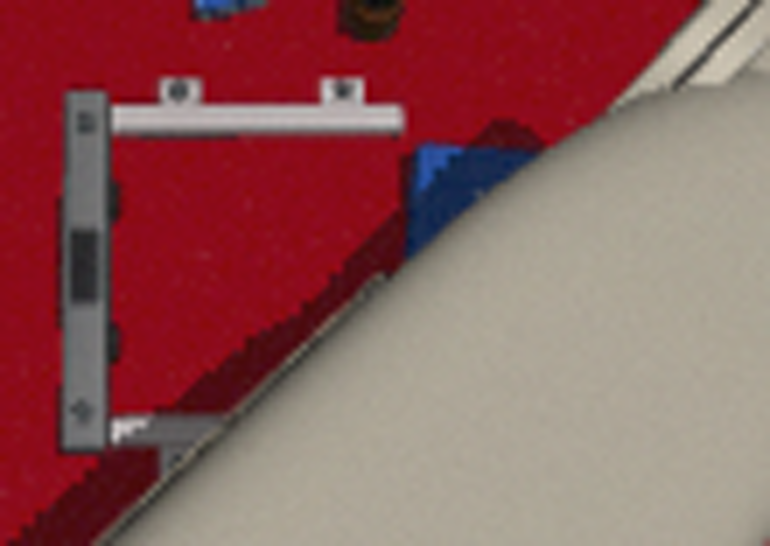

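The arm covers most of the box; only the corner at (415,150) is visible. I'll back off to measure it.

```bash
cat >> h.py <<'E'
def clear(ctrl,st):
    w=DA; P=st["position"].copy(); P[:2]-=20*np.array([np.cos(w),np.sin(w)]); ctrl.move_l(P,feed=100)
    P[2]=270; ctrl.move_l(P,feed=200); ctrl.move_joints([-1.22,.241,.005,1.335,0,1.2])
E
python3 - <<'E'
from h import *
from bench import ctrl, monitor, cams
clear(ctrl,monitor.get_state())
c=cams.capture("top"); np.savez("pics/top3.npz",**c)
cv2.imwrite("pics/t3.png",cv2.resize(c["pixels"][165:243,220:330,::-1],None,fx=7,fy=7,interpolation=cv2.INTER_CUBIC))
print(boxpose(c),monitor.get_state()["clock"])
E
```

```text
(array([-42.36964205,   1.31795916,  -0.08019793]), [np.float32(82.52696), np.float32(98.584305)]) 9.7
```

View pics/t3.png

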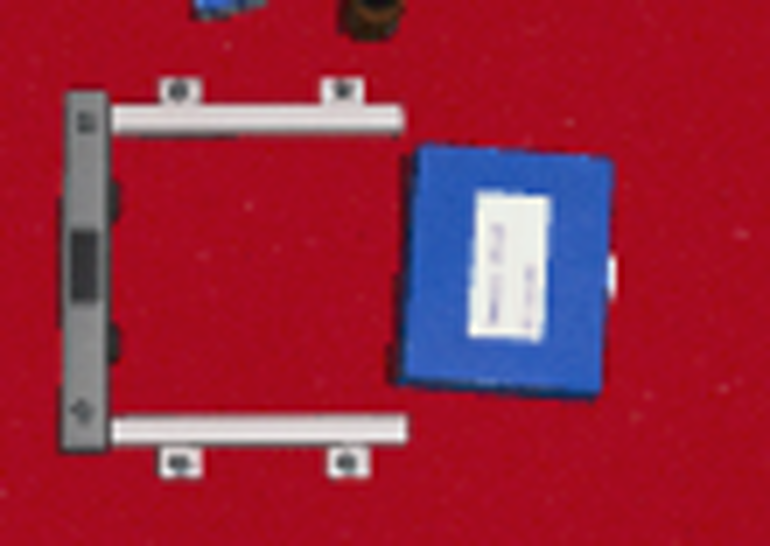

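The box tracked the plan to within 1 mm: measured (−42.4, 1.3, −0.080) against a planned (−42.4, 2.1, −0.079). I'll straighten it into the mouth and check again at x ≈ 20.

```bash
cat > push.py <<'E'
import sys
from h import *
from bench import ctrl, monitor, cams
def run(b,turn,total,tag,contact=None):
    path=arc(b,0,turn,total); print("plan end",path[-1])
    ctrl.movep(*tcp(*b,72,260,-1))
    for bk,z in((72,186),(54,186)): ctrl.move_l(*tcp(*b,bk,z,-1),feed=80)
    for p in path:
        if ctrl.move_l(*tcp(*p,52,186,-1),feed=45,contact_N=contact): print("contact at",p); break
    st=monitor.get_state(); print(st["position"],st["force"])
    clear(ctrl,monitor.get_state())
    c=cams.capture("top"); np.savez(f"pics/top{tag}.npz",**c)
    cv2.imwrite(f"pics/t{tag}.png",cv2.resize(c["pixels"][165:243,220:330,::-1],None,fx=7,fy=7,interpolation=cv2.INTER_CUBIC))
    print(boxpose(c),monitor.get_state()["clock"])
E
python3 -c "
from push import *
run(np.array([-42.4,1.3,-.080]),40,62,4)"
```

```text
plan end [19.5575934  -0.29515642 -0.        ]
[ 509.29590048 -411.27445248  185.93941773] [-0.89207701 -0.887095    0.02644956]
(array([ 1.93031838e+01, -1.06901329e+00, -2.07293034e-03]), [np.float32(81.4261), np.float32(96.3812)]) 18.175
```

View pics/t4.png

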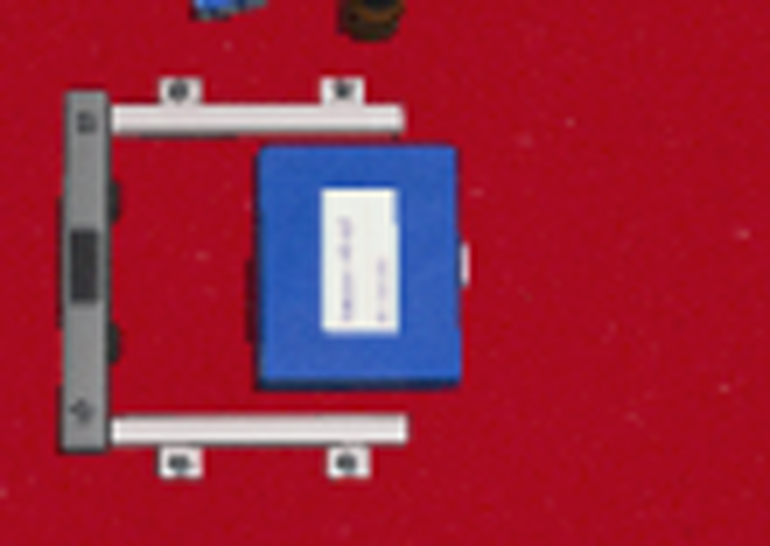

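The box is well inside at (19.3, −1.1, −0.002) with clear gaps on both sides. Final push until it meets the bumpers, stopping on contact.

```bash
python3 -c "
from push import *
run(np.array([19.3,-1.07,-.002]),20,62,5,4)"
```

```text
plan end [81.29998695 -1.08979999 -0.        ]
contact at [79.29998695 -1.08979999 -0.        ]
[ 509.42327245 -353.05735936  186.1894031 ] [ 1.48500683 -2.79163139  1.35610319]
(array([ 7.61606474e+01, -2.21464715e+00,  3.43239307e-03]), [np.float32(80.84963), np.float32(97.66113)]) 26.3833
```

View pics/t5.png

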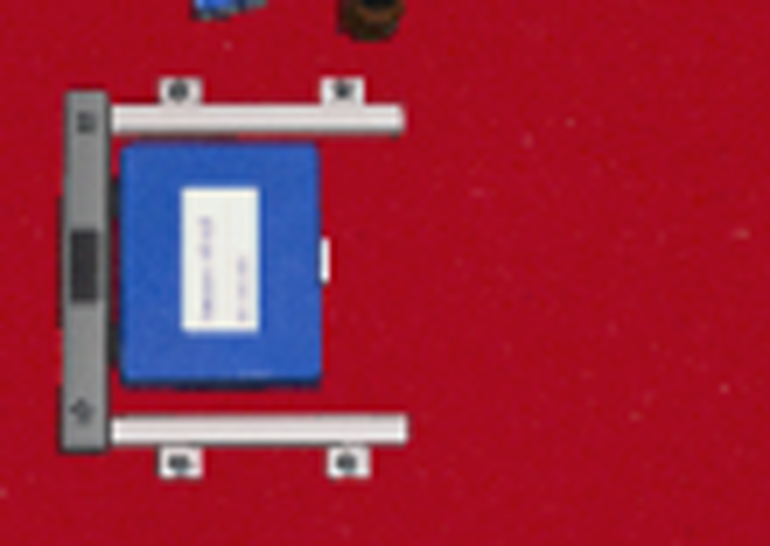

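```bash
python3 -c "
from bench import ticket; print(ticket.hand_in())"
```

```text
the job is handed in; nothing more can be done
None
```

I pushed the slide box down the lane with shut fingertips in three short pushes, until contact stopped the arm at the bumpers. I then backed the arm away and handed the job in at about 26 s.

- **Final position:** the last top-camera check put the box at x = 76.2 mm, y = −2.2 mm and 0.003 rad in the dock frame, inside the limits. The picture shows it between the rails with gaps on both sides.
- **Forces:** at most about 4 N along the way, when the fingertips touched the worktop to find its height. I saw no sign of rail contact in the pictures, but rail force was not measured directly.
- **Camera disagreement:** my side-camera readings sat about 6 mm off the top camera for both the dock and the box. Because the offset was the same for both, I used top-camera relative poses throughout.
- **Bystanders:** I did not re-measure them. The coverslip box and bottle look unmoved in the last crop, the other three are outside it, and the fingers stayed behind the box and in the lane while they were low.

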